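# Uncover the presser unit and hold its cam lever at full lift

### The arm

A 6-joint arm with a two-finger parallel gripper is mounted at the origin on the work surface. World frame = base frame: x ahead of the robot, y to its left, z up, the work surface at z = 0. Lengths are in m, angles in rad, forces in N, time in s.
With the tool pointing down it reaches from about 0.35 to 0.975 m from the base axis. Payload 17.4 kg.
Tool frame: the origin (TCP) lies at the centre of the arm's flange, where the gripper is bolted on; the fingertips stand 173 mm ahead of it and the grasp point (between the pads) lies 155 mm ahead of it; z points along the fingers, y is the direction in which the jaws open and shut (so a half turn about z gives the same grasp; the last joint's range is limited). The gripper opens to 85 mm and grips with 20 to 120 N. Pads are 22 mm wide; open, the fingers measure 114 mm over their backs; the gripper's body (76 mm by 85 mm) begins 54 mm behind the grasp point. The pads swing forward as they close: fully open they stand 13 mm farther back than shut.
Start: joints at [-1.163, 0.116, 1.442, -0, 1.584, -0.038], TCP at [0.291, -0.609, 0.405] pointing down, gripper open.
Joint ranges: [-2.83, 2.83], [-0.83, 2.19], [0.07, 2.5], [-1.14, 4.28], [0.01, 3], [-2.97, 2.97]. Speed limits (rad/s): [1.89, 1.89, 2.22, 3.14, 3.14, 3.14].

### API

Orientations are given as a rotation vector (axis times angle).
In Python, from plant import robot gives the robot as it stands. Calls block until the motion is done:
- robot.move_pose(position, orientation): joint-space move of the TCP to a pose.
- robot.move_linear(position, orientation=None, max_speed=0.15): straight line of the TCP; orientation=None keeps the orientation; max_speed is the mean speed in m/s.
- robot.set_joints(angles): joint-space move.
- robot.set_gripper(opening): opening from 0.0 (shut) to 1.0 (fully open); the grip force is fixed at half the most; returns when the fingers have stopped.
- robot.sleep(seconds).
- robot.inverse_kinematics(position, orientation): joint angles nearest the present ones, or None.
- robot.capture(name): name is "scene" or "side" or "wrist"; returns a dict with "pixels" (420x560x3 uint8, blue, green, red), "intrinsics" (3x3 intrinsics, pixels), "dist" ([k1, k2, p1, p2, k3] as OpenCV has them; the pictures are not rectified), "R" (3x3) and "t" (3): a world point X has camera coordinates R X + t. Camera axes: x right, y down, z forward; pixel columns grow to the right and rows downward; lengths in m; the calibration is good to about 2 mm. A picture is of the moment at which its call begins. There is no depth.
A pose or a line that the arm cannot do raises robot.Unreachable and nothing moves.
- robot.hand_in(): hands the job in, once; it reports no verdict.
Readings, each from a call of its own:
- robot.read_time_s(): time.
- robot.read_joint_pos(): joint angles.
- robot.read_joint_vel(): joint speeds.
- robot.read_tau(): joint torques, N m.
- robot.read_tool_pos(): TCP position.
- robot.read_tool_rot(): TCP orientation.
- robot.read_ft_force(): force on the tool from outside, world axes, zero at the start.
- robot.read_moment(): the same for the moment, N m.
- robot.read_finger_gap(): opening from 0.0 (shut) to 1.0 (fully open).
Only numpy, scipy, OpenCV 4.12 (cv2) and the standard library are available. Lean on these libraries where they do the work, as an engineer would, in place of code of your own. Each camera call takes 0.05 s, during which the arm holds its last target.

### The job

Lift the loose cover plate off the two pins of the grey presser unit and set it down flat, handle up, on the stone slab, lowering it all the way before letting go. Then take the grip bar of the cam lever inside the unit, swing the lever up to its highest lift point, where it stands straight up, and finish while still holding it there, because it springs back when let go. Leave the thread spool, the jar and the hammer alone.

Things in the scene. Friction and masses are not known exactly. Their poses are not given: they have to be found in the camera images.
- housing: Fixed grey painted open-topped box, 210 x 120 x 100 mm (its x, y, z), origin at the centre of its underside on the bench. Inner bay 170 x 110 mm; floor 6 mm thick, end walls (x) 20 mm, side walls 5 mm. Two steel pins of 7 mm diameter stand 10 mm above the top rim at x = +92 and -92 mm, y = 0. Outside its +x end, at x 100 to 170 mm and y 10 to 60 mm, is a steel anvil (top 30 mm high) under the presser foot. Its +x end is the one away from the robot, turned by up to 0.5 rad.
- pivot (a point): Axis of the cam lever, in the housing at x = +55, y = 0, z = 45 mm of its frame; the shaft runs along the housing's y axis. Axes as the housing's.
- cover: Loose aluminium cover plate 210 x 120 x 4 mm, 0.2 to 0.4 kg, lying on the housing's rim with the pins through its two 11 mm holes (x = +92 and -92 mm). Origin: centre of its underside; z up, x along its length. On top, centred, a strap handle along x: a bar 90 mm long, 14 mm wide (y), from 30 to 42 mm above the underside, open below on two 10 mm thick posts at x = +39 and -39 mm. At the start its frame is the housing's, 100 mm higher.
- slab: Fixed dark stone slab, 260 x 200 x 22 mm (x, y, z); origin at the centre of its underside on the bench, so its top is 22 mm high. To the left or to the right of the housing, turned by up to 0.3 rad.
- lever: The cam lever: a steel rod of 10 mm diameter at y = +15 mm, with a round black grip bar sticking out sideways (to -y) at its free end, and a steel eccentric disc of 44 mm diameter beside it on the shaft at y = 27 to 43 mm. Origin on the pivot axis; z outward along the rod, so z is vertical at full lift; y along the shaft.
- grip (a point): Middle of the free part of the lever's grip bar: a round bar of 20 mm diameter parallel to the shaft, y = -43 to +13 mm, its axis 100 mm from the pivot axis; this point lies at y = -16 mm on it, 26 mm clear of the rod. Axes as the lever's. At rest it lies inside the housing, 81 mm above the bench and 38 mm to the -x side of the housing's centre, 37 mm free to the end wall.
- cam (a joint): Angle of the cam lever (rad) about the housing's y axis: -1.2 at rest (leaning towards -x of the housing), 0 straight up = highest lift, stop at +0.5. In the housing frame the grip point is at pivot + (100 sin, -16, 100 cos) mm. It springs back to -1.2 by itself; the grip bar needs about 2 to 4 N to move or hold it.
- foot (a joint): Lift of the steel presser foot outside the housing's +x end (m): 0 at rest with the lever down, about 0.006 when the lever stands straight up, less on either side of it. Moved only by the lever.
- spool: Bystander: brown thread spool standing upright, 52 mm diameter, 80 mm high, origin at the centre of its underside. Beyond the work.
- jar: Bystander: closed amber glass jar, 72 mm diameter, 90 mm high, origin at the centre of its underside. To the left.
- hammer: Bystander: hammer lying on the bench, 240 mm long along its x axis, head to +x. To the right.

How it is judged:
By the outcome, as a careful person would: the job done as asked, in the order asked, and still so for the second after the job is handed in, while the arm keeps its last pose, push and grip.
It also fails if it takes over 59 s, if anything falls off the work surface, if the arm or the gripper's body presses on something with over 40 N, if the wrist force passes 120 N, or if a joint passes its speed limit or range.

## Working session

There is one attempt and no reset: what is moved stays moved. The work goes in short steps, each a Python script; the robot and the scene stay as the last script left them, time stands still between calls to the robot, and variables do not carry over. Pictures are saved under pics/ and viewed, and the job is handed in when it is done.

```bash
ls; mkdir -p pics; python3 - <<'E'
from plant import robot
import cv2
for n in ["scene","side","wrist"]:
    c=robot.capture(n); cv2.imwrite(f"pics/{n}0.png",c["pixels"])
    print(n,c["intrinsics"].tolist(),c["dist"],c["R"].tolist(),c["t"])
print(robot.read_time_s(),robot.read_tool_rot())
E
```

```text
pics
scene [[517.3184755535445, 0.0, 271.2800087749288], [0.0, 517.3184755535445, 213.04738439601263], [0.0, 0.0, 1.0]] [-0.19926181  0.          0.          0.          0.        ] [[0.5663210661925895, 0.8241846075262276, 0.0004274380968143719], [0.5396604774718102, -0.3704242306177911, -0.7560108851240934], [-0.6229342012134077, 0.4283755619640963, -0.6545589040495576]] [-0.35075117 -0.28709157  1.90708394]
side [[497.8139841898841, 0.0, 272.4762480772087], [0.0, 497.8139841898841, 210.52663744334183], [0.0, 0.0, 1.0]] [-0.08159375  0.          0.          0.          0.        ] [[-0.725657649128982, -0.6880413797079282, -0.004476166910395486], [-0.5383196785927187, 0.5717780760599326, -0.6190975330083572], [0.42852409488899396, -0.44684325165186534, -0.7853013488800057]] [0.45935098 0.40626311 1.19175024]
wrist [[303.918623216067, 0.0, 280.7202893215849], [0.0, 303.918623216067, 211.9966373396809], [0.0, 0.0, 1.0]] [-0.03272631  0.          0.          0.          0.        ] [[0.4298938794202375, -0.9028785528316305, -0.0012535045597147527], [-0.866459074623743, -0.41294276415151665, 0.2805832239052694], [-0.2538502007861879, -0.1195349002240262, -0.9598288822437295]] [-0.67423826 -0.03554981  0.37945269]
0.15 [-3.06304941e+00 -6.94302947e-01  2.13478950e-04]
```

View pics/scene0.png

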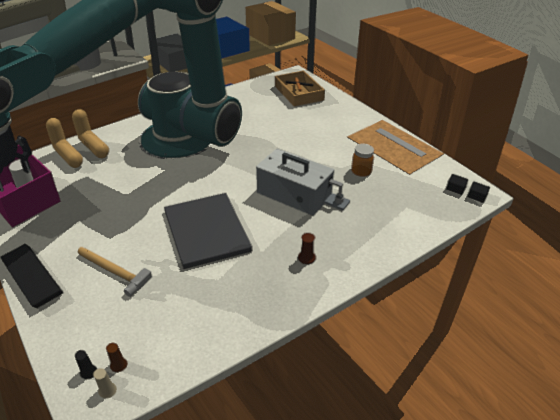

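View pics/side0.png

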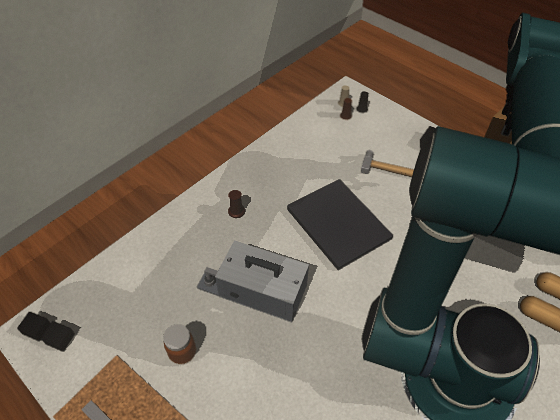

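View pics/wrist0.png

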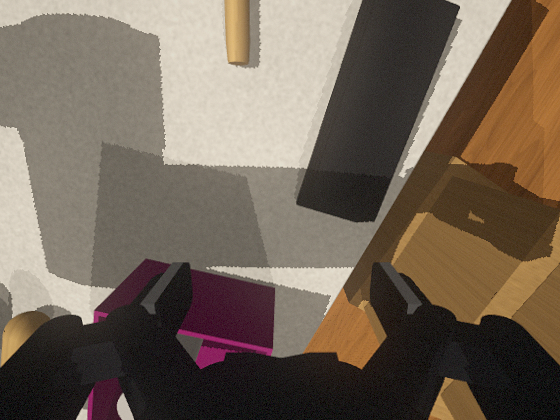

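The scene view shows the housing at about (295,180), with the slab at (207,228), the spool at (308,248), the jar at (362,160) and the hammer at (120,270). The side view shows the housing at (262,280) and the slab at (340,223). I'll enlarge both.

```bash
python3 - <<'E'
import cv2
a=cv2.imread("pics/scene0.png");b=cv2.imread("pics/side0.png")
cv2.imwrite("pics/s1.png",cv2.resize(a[140:215,245:355],None,fx=7,fy=7,interpolation=cv2.INTER_CUBIC))
cv2.imwrite("pics/d1.png",cv2.resize(b[230:330,190:320],None,fx=6,fy=6,interpolation=cv2.INTER_CUBIC))
cv2.imwrite("pics/s2.png",cv2.resize(a[185:275,155:260],None,fx=6,fy=6,interpolation=cv2.INTER_CUBIC))
cv2.imwrite("pics/d2.png",cv2.resize(b[170:275,280:400],None,fx=5,fy=5,interpolation=cv2.INTER_CUBIC))
E
```

```text
(no output)
```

View pics/s1.png

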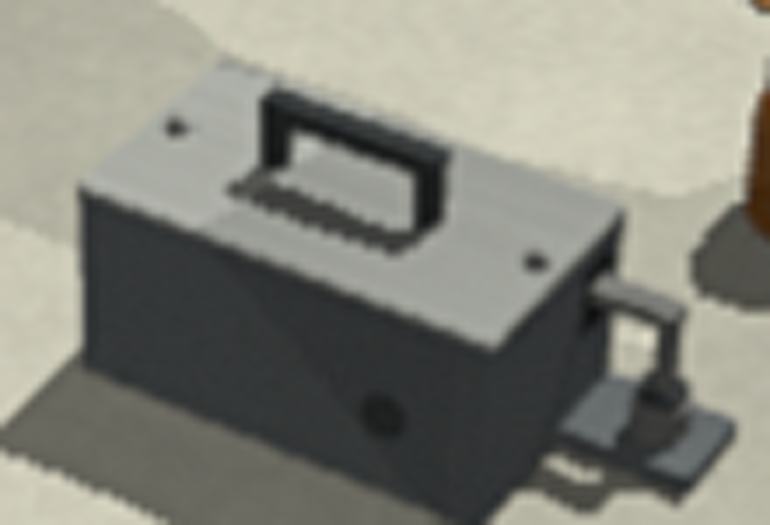

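View pics/d1.png

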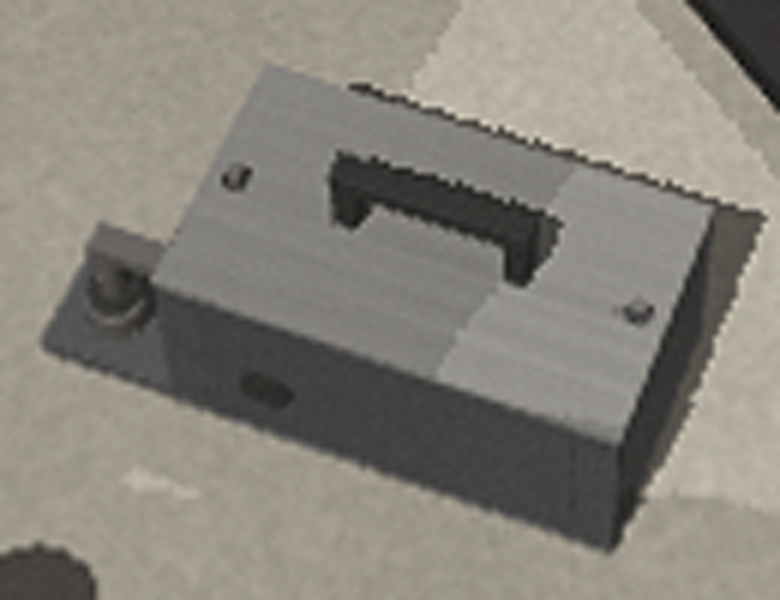

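View pics/s2.png

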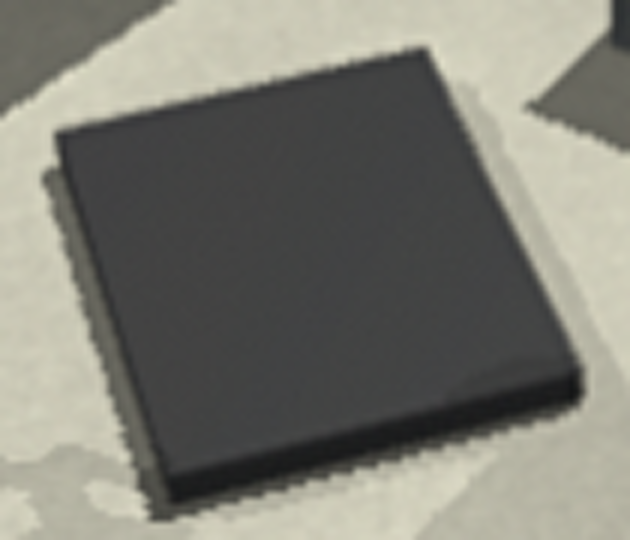

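View pics/d2.png

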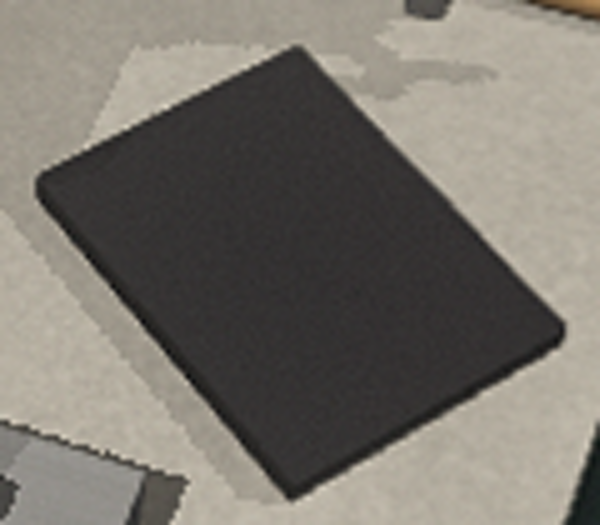

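The pictures give the four top corners of the cover and the slab in both views, plus the pins. I'll fit poses by reprojection.

```bash
cat > fit.py <<'E'
from plant import robot
import numpy as np, cv2
from scipy.optimize import least_squares
C={n:robot.capture(n) for n in ["scene","side"]}
def proj(n,X):
    c=C[n];return cv2.projectPoints(np.asarray(X,float),cv2.Rodrigues(c["R"])[0],c["t"],c["intrinsics"],c["dist"])[0].reshape(-1,2)
def fit(obs,x0):
    def res(p):
        x,y,a=p;R=np.array([[np.cos(a),-np.sin(a),0],[np.sin(a),np.cos(a),0],[0,0,1]]);o=[]
        for n,L,u in obs:
            o.append(proj(n,np.array(L)@R.T+[x,y,0])-u)
        return np.concatenate(o).ravel()
    s=least_squares(res,x0,loss='soft_l1');print(s.x,np.round(res(s.x).reshape(-1,2),1).tolist());return s.x
E
python3 - <<'E'
from fit import *
f=lambda pts,o,s:(np.array(pts)-(s-1)/2)/s+o
h=.104;cs=[[-.105,-.06,h],[-.105,.06,h],[.105,.06,h],[.105,-.06,h]];pin=[[-.092,0,.107],[.092,0,.107]]
A=[("scene",cs+pin,f([(80,190),(225,60),(622,210),(495,350),(175,128),(535,262)],(245,140),7)),
("side",[cs[3],cs[0],cs[1],cs[2]]+pin[::-1],f([(268,66),(713,205),(617,442),(155,285),(236,178),(637,312)],(190,230),6))]
x0=[.65,0,0]
for k in range(1): H=fit(A,x0)
fit(A[:1],H);fit(A[1:],H)
h=.022;cs=[[-.13,-.1,h],[-.13,.1,h],[.13,.1,h],[.13,-.1,h]]
B=[("scene",cs,f([(60,133),(425,48),(578,370),(172,478)],(155,185),6)),("side",[cs[2],cs[1],cs[0],cs[3]],f([(38,183),(292,487),(563,325),(298,48)],(280,170),5))]
S=fit(B,[.65,-.25,0])
j=robot.read_joint_pos()
print(robot.read_time_s())
E
```

```text
[0.52057673 0.15618609 0.38989562] [[-0.3, -1.6], [0.1, -1.2], [1.1, -1.6], [0.0, -1.4], [0.4, -1.6], [0.4, -1.4], [-0.4, -0.9], [0.4, -0.0], [0.6, -0.3], [-0.8, -1.0], [0.1, -0.9], [0.6, -1.0]]
[0.52606932 0.15113554 0.39036597] [[-0.7, -0.2], [-0.3, 0.1], [1.0, -0.2], [-0.2, 0.2], [0.0, -0.2], [0.3, 0.1]]
[0.51945396 0.15778945 0.39173416] [[-0.6, -0.3], [0.3, 0.6], [0.6, 0.4], [-0.9, -0.2], [-0.1, -0.2], [0.5, -0.4]]
[ 0.51468326 -0.15899178 -0.24771557] [[-0.8, -1.6], [0.8, -1.7], [1.9, -0.8], [-0.5, -1.0], [-1.1, -2.0], [0.0, -0.8], [1.2, -0.4], [-0.1, -1.5]]
0.25
```

```bash
cat > h.py <<'E'
from fit import *
from scipy.spatial.transform import Rotation as Ro
def ori(yaw,pitch=0):  # tool x heading yaw, tool down; pitch about tool y
    x=np.array([np.cos(yaw),np.sin(yaw),0]);z=np.array([0,0,-1.]);y=np.cross(z,x)
    return (Ro.from_matrix(np.c_[x,y,z])*Ro.from_euler('y',pitch)).as_rotvec()
def snap(n,f,crop=None,s=1):
    c=robot.capture(n);C[n]=c;im=c["pixels"]
    if crop: im=im[crop[1]:crop[3],crop[0]:crop[2]]
    cv2.imwrite("pics/"+f,cv2.resize(im,None,fx=s,fy=s,interpolation=cv2.INTER_CUBIC) if s!=1 else im);return c
def st(): print("t",robot.read_time_s(),np.round(robot.read_tool_pos(),4),"F",np.round(robot.read_ft_force(),1),"gap",round(float(robot.read_finger_gap()),3))
E
python3 - <<'E'
from h import *
robot.move_pose([.522,.155,.46],ori(.39));st();print(robot.read_joint_pos())
c=snap("wrist","w1.png"); import pickle;pickle.dump(c,open("w1.pkl","wb"))
E
```

```text
t 3.1667 [0.5222 0.1545 0.4599] F [-0.  -0.6  0.1] gap 1.002
[ 2.40784467e-01 -1.78088743e-01  1.64050047e+00 -1.03802003e-04
  1.67932481e+00  1.42236616e+00]
```

View pics/w1.png

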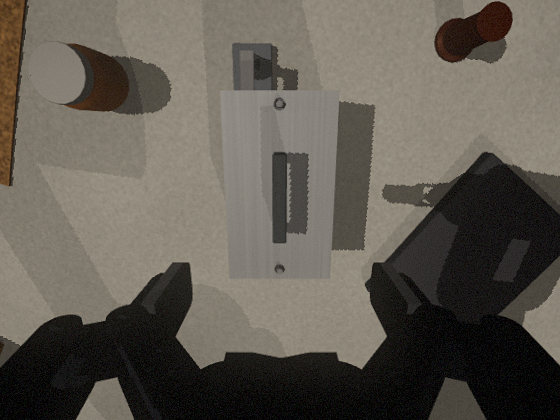

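The wrist view shows the cover plate with corners near (221,91), (338,92), (330,278) and (230,278), the pins at (280,103) and (280,268), and the handle at x≈280.

```bash
python3 - <<'E'
from h import *
import pickle;c=pickle.load(open("w1.pkl","rb"));C["wrist"]=c
h=.104;cs=[[.105,.06,h],[.105,-.06,h],[-.105,-.06,h],[-.105,.06,h]];pin=[[.092,0,.108],[-.092,0,.108]]
W=("wrist",cs+pin,np.array([(221,90.5),(338.5,92),(330,278),(230,278),(280,103),(280,268)],float))
fit([W],[.52,.155,.39])
cv2.imwrite("pics/w1c.png",cv2.resize(c["pixels"][80:290,210:350],None,fx=2.8,fy=2.8,interpolation=cv2.INTER_CUBIC))
E
```

```text
[0.52063157 0.15507836 0.38696285] [[-0.8, -0.5], [1.3, -1.9], [0.2, 0.4], [-0.3, 0.3], [-0.0, 0.3], [-0.1, 2.1]]
```

View pics/w1c.png

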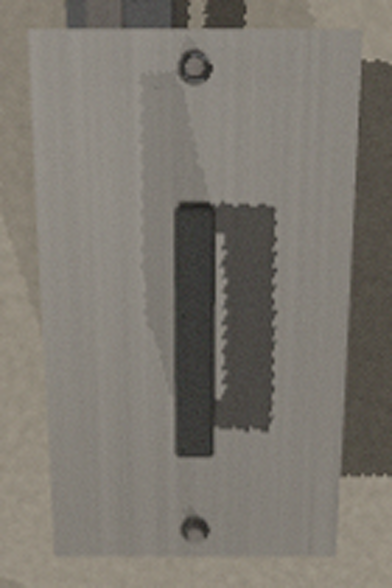

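```bash
python3 - <<'E'
from h import *
H=[.5206,.1555,.388];o=ori(H[2])
robot.move_linear([H[0],H[1],.345],o,.2)
robot.set_gripper(.6)
robot.move_linear([H[0],H[1],.291],o,.1);st()
robot.set_gripper(0);st()
robot.move_linear([H[0],H[1],.325],o,.06);robot.sleep(.2);st()
snap("side","d3.png",(150,180,380,350),3);snap("scene","s3.png",(220,110,380,230),4)
E
```

```text
t 5.2667 [0.5207 0.1555 0.2914] F [-0.7  0.6  0. ] gap 0.596
t 5.6917 [0.5207 0.1555 0.2917] F [-0.9  0.6  6.1] gap 0.147
t 6.6083 [0.5206 0.1555 0.3246] F [-0.3 -0.2 -2.6] gap 0.15
```

View pics/d3.png

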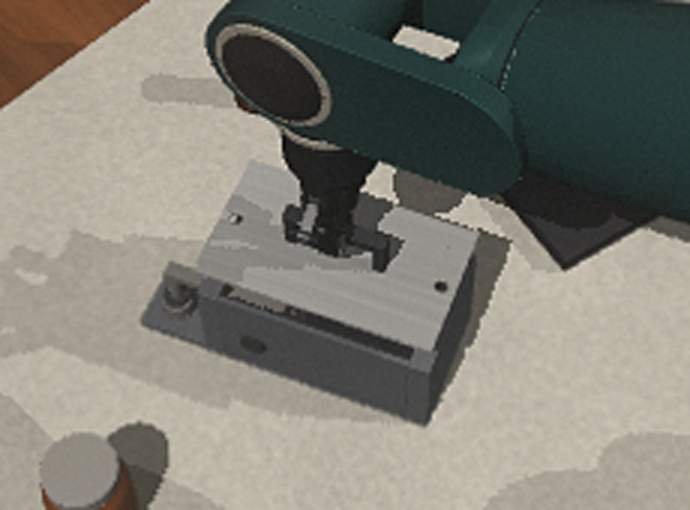

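View pics/s3.png

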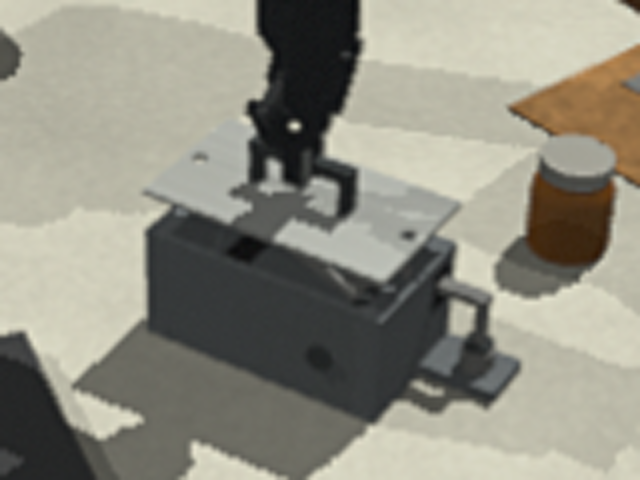

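The side and scene views both show the cover clear of the pins and about level. The force reading of -2.6 N agrees with the plate's weight. Next I'll carry it to the slab.

```bash
python3 - <<'E'
from h import *
H=[.5206,.1555,.388];S=[.5147,-.159,-.248]
robot.move_linear([H[0],H[1],.37],None,.15)
o=ori(S[2])
robot.move_linear([S[0],S[1],.34],o,.17);st()
robot.move_linear([S[0],S[1],.235],o,.12);robot.sleep(.2);st()
snap("scene","s4.png",(140,140,300,280),4);snap("side","d4.png",(260,140,430,290),4)
E
```

```text
t 9.2667 [ 0.5148 -0.1585  0.3401] F [-0.8  0.6 -1.9] gap 0.154
t 10.4917 [ 0.5148 -0.1591  0.2357] F [-0.   0.4 -2.3] gap 0.152
```

View pics/s4.png

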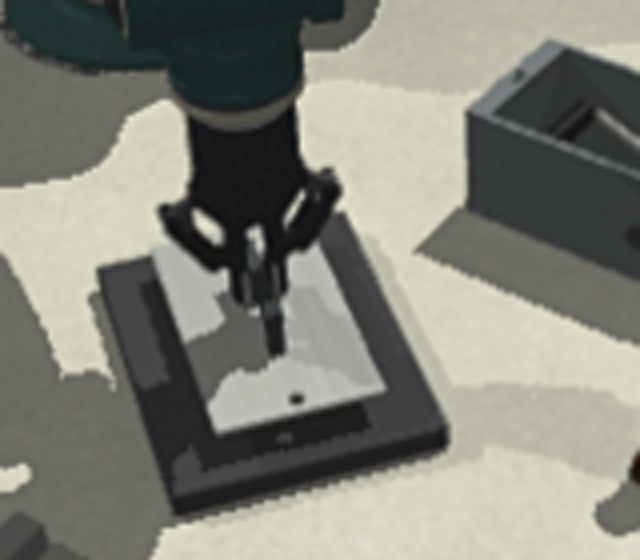

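View pics/d4.png

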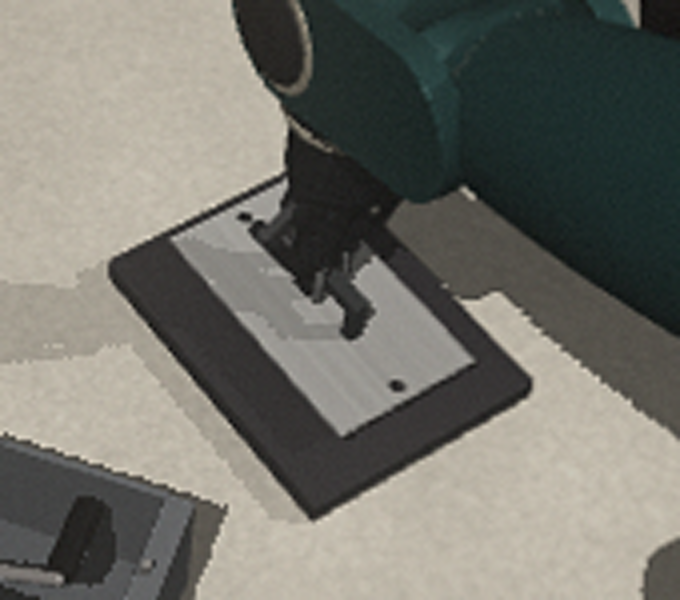

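The plate is centred over the slab and parallel to it, about 20 mm above. I'll lower it in small steps until the force rises.

```bash
python3 - <<'E'
from h import *
z=.235;robot.move_linear([.5147,-.159,.219],None,.06)
z=.219
f0=robot.read_ft_force()[2]
while z>.207:
    f=robot.read_ft_force()[2];print(round(z,4),round(float(f),1))
    if f>f0+6: break
    z-=.001;robot.move_linear([.5147,-.159,z],None,.02);robot.sleep(.1)
st()
robot.set_gripper(.5);robot.sleep(.2);st()
robot.move_linear([.5147,-.159,.30],None,.15)
robot.move_linear([.5147,-.159,.42],None,.25)
snap("scene","s5.png",(140,140,300,280),4);snap("side","d5.png",(200,140,430,330),3);st()
E
```

```text
0.219 -1.9
0.218 -2.1
0.217 -2.4
0.216 -2.1
0.215 -2.2
0.214 -2.1
0.213 7.1
t 13.2083 [ 0.5148 -0.159   0.2137] F [-5.5  0.7  7.1] gap 0.153
t 13.8 [ 0.5147 -0.159   0.213 ] F [-0.2 -0.2  0.2] gap 0.5
t 15.2667 [ 0.5147 -0.159   0.4183] F [0.3 1.2 0.3] gap 0.497
```

View pics/s5.png

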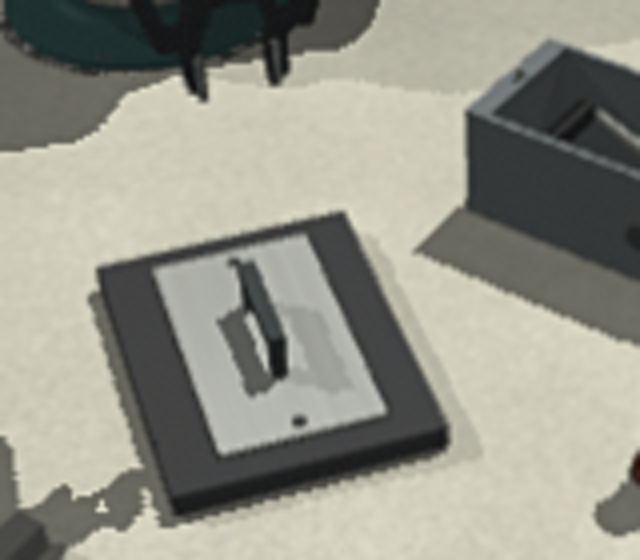

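View pics/d5.png

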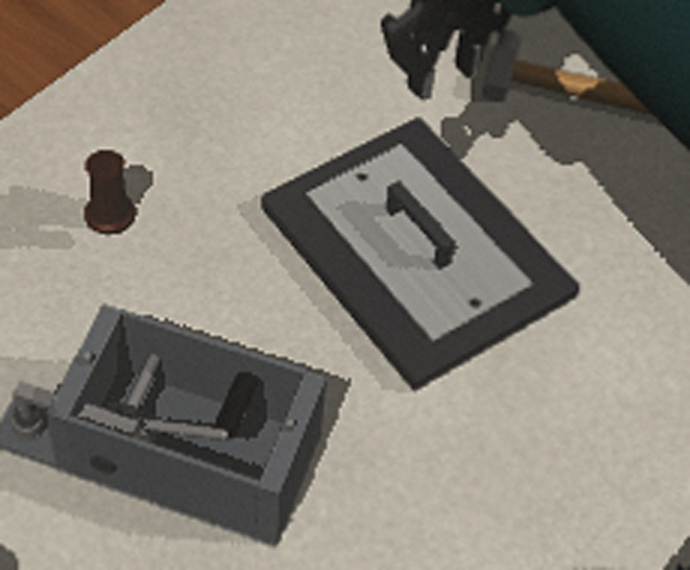

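The cover lies flat on the slab with its handle up. The open housing shows the lever's grip bar at about (240,403) in the side crop. Now a wrist view from above the housing, in the lever-grasp orientation.

```bash
python3 - <<'E'
from h import *
import pickle
H=[.5206,.1555,.388];a=H[2];R=Ro.from_euler('z',a)
o=ori(a+np.pi/2)
P=np.array([H[0],H[1],0])+R.apply([-.038,-.016,0])
robot.move_pose([P[0],P[1],.42],o);st();print(robot.read_joint_pos())
c=snap("wrist","w2.png");pickle.dump(c,open("w2.pkl","wb"))
E
```

```text
t 16.8333 [0.4916 0.126  0.4199] F [-0.4  0.2  0. ] gap 0.503
[ 2.00605031e-01 -2.57478772e-01  1.77128897e+00 -9.85795938e-05
  1.62792868e+00 -1.85520962e-01]
```

View pics/w2.png

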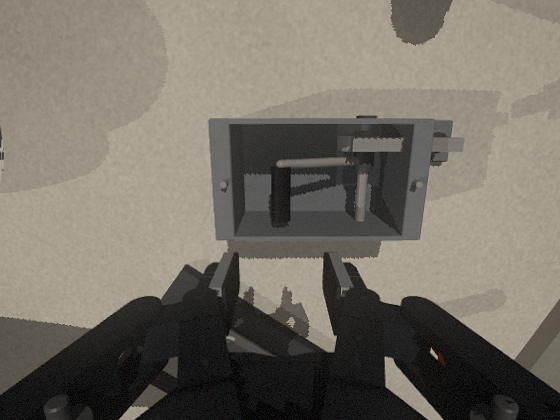

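The rim corners are near (209,119), (434,121), (420,240) and (217,240), the pins at (224,184) and (418,184), and the grip bar spans about (281,165)–(281,226). I'll fit these to check.

```bash
python3 - <<'E'
from h import *
import pickle;c=pickle.load(open("w2.pkl","rb"));C["wrist"]=c
h=.1
L=[[-.105,.06,h],[.105,.06,h],[.105,-.06,h],[-.105,-.06,h],[-.092,0,.11],[.092,0,.11]]
f=fit([("wrist",L,np.array([(209,119),(434,121),(420,240),(217,240),(224,184.5),(418,184)],float))],[.52,.155,.39])
for H in (f,[.5206,.1555,.388]):
    R=Ro.from_euler('z',H[2]);g=[[-.0382,y,.0812] for y in (-.043,.013)]
    print(proj("wrist",R.apply(g)+[H[0],H[1],0]))
cv2.imwrite("pics/w2c.png",cv2.resize(c["pixels"][105:255,200:450],None,fx=3.2,fy=3.2,interpolation=cv2.INTER_CUBIC))
E
```

```text
[0.52093522 0.15548704 0.3855599 ] [[-1.3, -0.8], [2.6, -2.4], [0.5, 0.6], [-1.5, 0.9], [-0.7, 0.4], [1.6, 0.9]]
[[280.92553987 219.41000434]
 [280.88913074 166.67026994]]
[[280.73672297 219.36975583]
 [280.55583337 166.62620431]]
```

View pics/w2c.png

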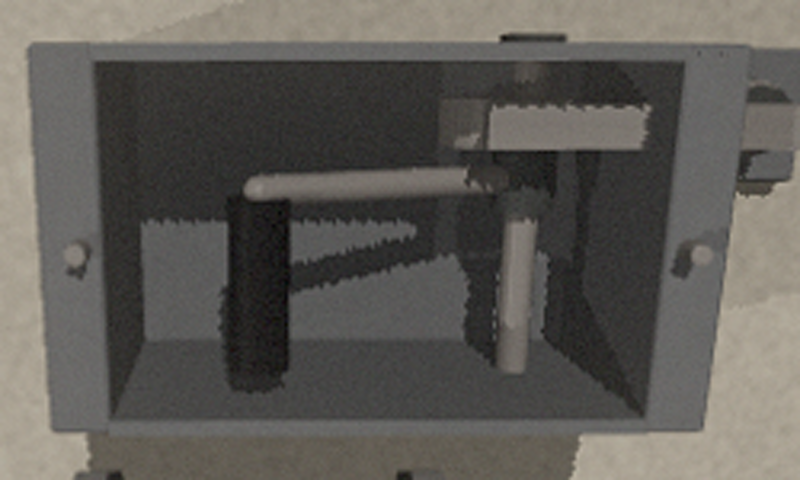

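The predicted bar position matches the image within 0.5 px. I'll descend over the bar with the jaws part open, checking force as I go.

```bash
cat >> h.py <<'E'
HH=[.5207,.1555,.387];RH=Ro.from_euler('z',HH[2]);OL=ori(HH[2]+np.pi/2)
def gp(th,y=-.019,dz=.004):
    return RH.apply([.055+.1*np.sin(th),y,.045+.1*np.cos(th)+.155+dz])+[HH[0],HH[1],0]
E
python3 - <<'E'
from h import *
p=gp(-1.2);robot.set_gripper(.45)
robot.move_linear([p[0],p[1],.29],OL,.2);st()
for z in (.27,.255,p[2]):
    robot.move_linear([p[0],p[1],z],OL,.08);st()
    if np.linalg.norm(robot.read_ft_force())>8: break
snap("scene","s6.png",(230,110,370,230),5);snap("side","d6.png",(170,180,350,330),4);snap("wrist","w6.png")
E
```

```text
t 18.1083 [0.4928 0.1235 0.2912] F [ 0.3 -0.3  0.6] gap 0.448
t 18.5083 [0.4924 0.1235 0.2696] F [-0.5 -0.9  0.3] gap 0.449
t 18.8417 [0.4924 0.1235 0.2543] F [ 0.2 -0.4  0.1] gap 0.455
t 19.175 [0.4923 0.1235 0.2395] F [-0.  -0.   0.6] gap 0.453
```

View pics/s6.png

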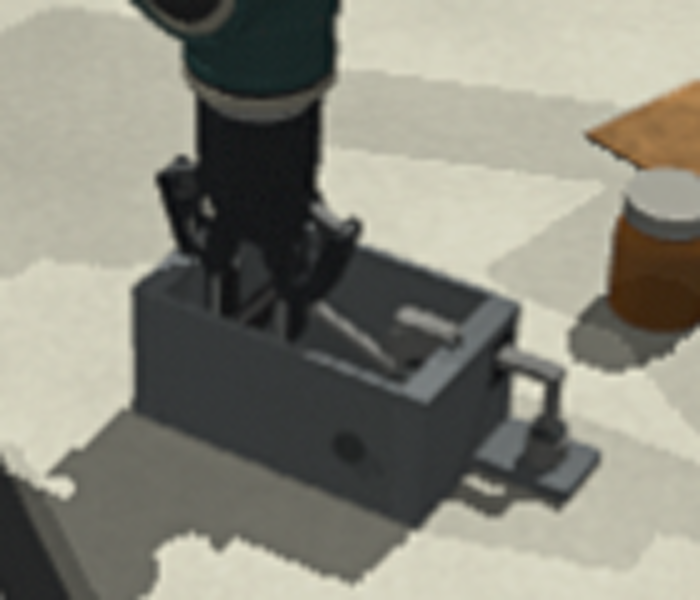

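View pics/w6.png

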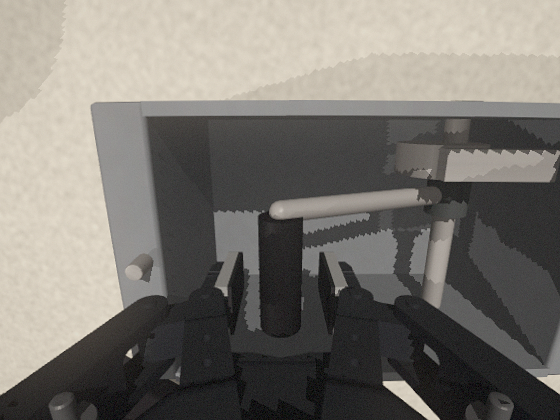

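The bar sits centred between the pads at (281,270), with no contact force. I'll close to a loose cage, swing along the arc while watching force, and close firmly at the top.

```bash
python3 - <<'E'
from h import *
robot.set_gripper(.28);st()
for th in np.arange(-1.1,0.001,.1):
    robot.move_linear(gp(th),OL,.08)
    F=RH.inv().apply(robot.read_ft_force());print(round(th,2),np.round(F,1))
    if np.linalg.norm(F)>25: print("STOP");break
st()
snap("scene","s7.png",(230,110,370,230),5);snap("side","d7.png",(170,180,350,330),4);snap("wrist","w7.png")
E
```

```text
t 19.7167 [0.4925 0.1235 0.2403] F [-0.4 -0.5  0.6] gap 0.278
-1.1 [-8.2  0.5  3.6]
-1.0 [-19.4   2.2   8.7]
-0.9 [-30.    1.1  17.3]
STOP
t 20.5417 [0.5054 0.1287 0.2671] F [-28.3 -10.3  17.3] gap 0.283
```

View pics/s7.png

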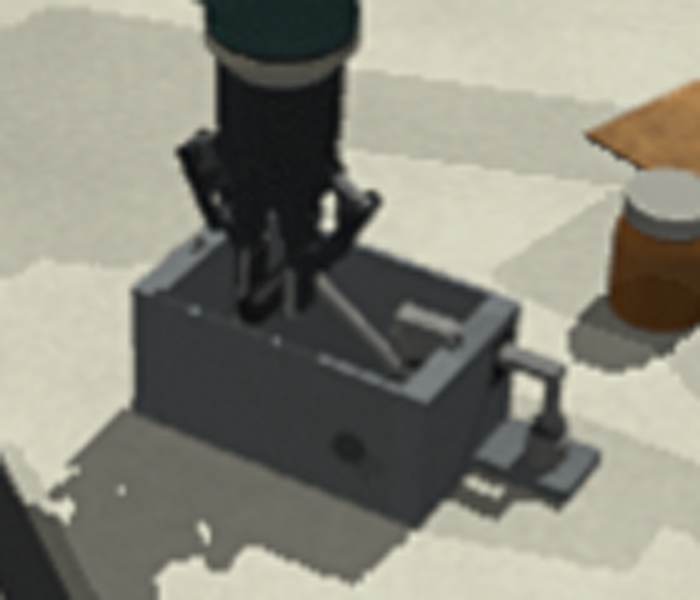

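View pics/w7.png

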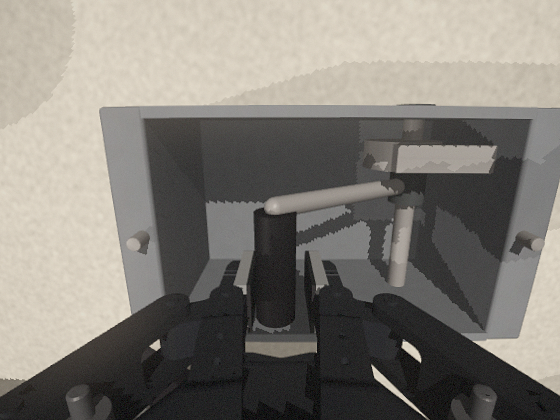

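With the loose cage, the vertical pad wedges on the bar and the force reaches 30 N. I'll back off, grip firmly, and swing with a correction that relieves radial force.

```bash
python3 - <<'E'
from h import *
for th in (-1.0,-1.1,-1.19):
    robot.move_linear(gp(th),OL,.06)
robot.sleep(.2);st()
robot.set_gripper(0);robot.sleep(.2);st()
off=np.zeros(3)
for th in np.arange(-1.15,-.699,.05):
    robot.move_linear(gp(th)+off,OL,.06)
    F=RH.inv().apply(robot.read_ft_force());r=np.array([np.sin(th),0,np.cos(th)]);t=np.array([np.cos(th),0,-np.sin(th)])
    print(round(th,2),np.round(F,1),"rad",round(F@r,1),"tan",round(F@t,1))
    if np.linalg.norm(F)>50: print("STOP");break
    d=np.clip(.4*(F@r)/30e3,-.001,.001);off=off+RH.apply(r*d)
print(off);st()
snap("scene","s8.png",(230,110,370,230),5);snap("wrist","w8.png")
E
```

```text
t 21.925 [0.4931 0.1237 0.2417] F [-0.3 -0.5  0. ] gap 0.282
t 22.3417 [0.4926 0.1235 0.2418] F [-10.2  -3.3   9.4] gap 0.214
-1.15 [-8.7 -0.7 -1.8] rad 7.2 tan -5.1
-1.1 [-12.8   0.1   1.5] rad 12.1 tan -4.5
-1.05 [-15.8  -0.3   3.6] rad 15.5 tan -4.8
-1.0 [-18.1  -0.4   5.6] rad 18.3 tan -5.1
-0.95 [-19.6  -0.6   7.9] rad 20.5 tan -4.9
-0.9 [-22.6  -0.2   9.3] rad 23.5 tan -6.7
-0.85 [-22.6  -0.   11.2] rad 24.4 tan -6.5
-0.8 [-25.7   0.2  12. ] rad 26.8 tan -9.3
-0.75 [-26.8   0.3  18.3] rad 31.7 tan -7.1
-0.7 [-26.9   0.1  18.2] rad 31.2 tan -8.9
[-0.00198179 -0.00080768  0.00179157]
t 24.8417 [0.5164 0.1332 0.2824] F [-25.  -10.   18.2] gap 0.208
```

View pics/s8.png

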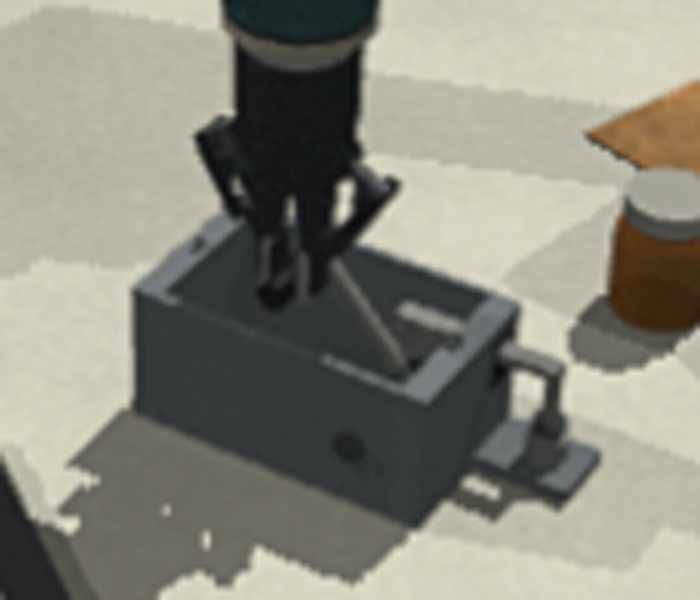

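View pics/w8.png

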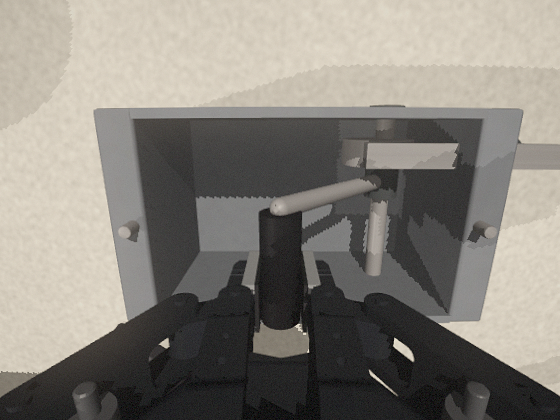

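The lever follows the arm, with a tangential load of 5–9 N. The radial force has built up to about 31 N, so I'll relieve it in place and then continue with a higher gain.

```bash
python3 - <<'E'
from h import *
off=np.array([-0.00198179,-0.00080768,0.00179157])
def step(th,sp=.06):
    global off
    robot.move_linear(gp(th)+off,OL,sp)
    F=RH.inv().apply(robot.read_ft_force());r=np.array([np.sin(th),0,np.cos(th)]);t=np.array([np.cos(th),0,-np.sin(th)])
    print(round(th,2),np.round(F,1),"rad",round(F@r,1),"tan",round(F@t,1),np.round(RH.inv().apply(off)*1e3,1))
    d=np.clip(.8*(F@r)/15e3,-.0015,.0015);off=off+RH.apply(r*d)
    return np.linalg.norm(F)
for i in range(5): step(-.7)
for th in np.arange(-.65,-.299,.05):
    if step(th)>45: print("STOP");break
print(off.tolist());st()
snap("scene","s9.png",(230,110,370,230),5);snap("wrist","w9.png")
E
```

```text
-0.7 [-23.3   1.3  13.2] rad 25.1 tan -9.3 [-2.1  0.   1.8]
-0.7 [-10.6  -0.1  -0.3] rad 6.7 tan -8.3 [-3.   0.   2.8]
-0.7 [-6.7  0.2 -4.7] rad 0.8 tan -8.2 [-3.2  0.   3.1]
-0.7 [-6.2  0.4 -3.5] rad 1.3 tan -7.0 [-3.3  0.   3.1]
-0.7 [-5.8 -0.1 -5.8] rad -0.7 tan -8.2 [-3.3  0.   3.2]
-0.65 [-13.1  -0.    1.9] rad 9.4 tan -9.2 [-3.3  0.   3.1]
-0.6 [-11.3   1.    7.5] rad 12.6 tan -5.1 [-3.6  0.   3.5]
-0.55 [-10.7   0.2   7.3] rad 11.8 tan -5.3 [-4.   0.   4.1]
-0.5 [-10.    1.7   7.9] rad 11.7 tan -5.0 [-4.3  0.   4.6]
-0.45 [-10.6   0.5   7.8] rad 11.6 tan -6.2 [-4.6  0.   5.2]
-0.4 [-11.2  -0.1   8.3] rad 12.0 tan -7.1 [-4.9  0.   5.7]
-0.35 [-13.    1.5   8.4] rad 12.3 tan -9.4 [-5.1  0.   6.3]
-0.3 [-9.1  2.  10.2] rad 12.5 tan -5.7 [-5.3  0.   6.9]
[-0.005123142055155625, -0.002087945335244884, 0.0075841067335219664]
t 28.2917 [0.5465 0.1455 0.3075] F [-9.2 -1.6 10.2] gap 0.206
```

View pics/w9.png

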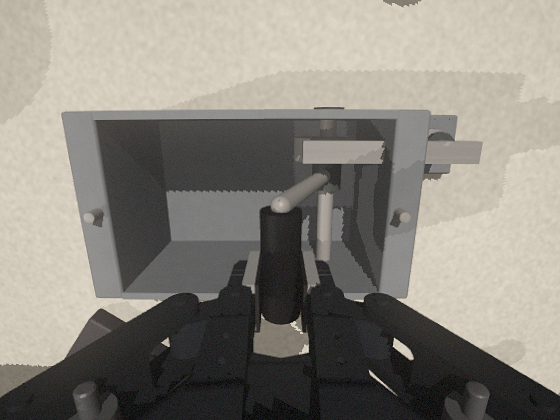

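View pics/s9.png

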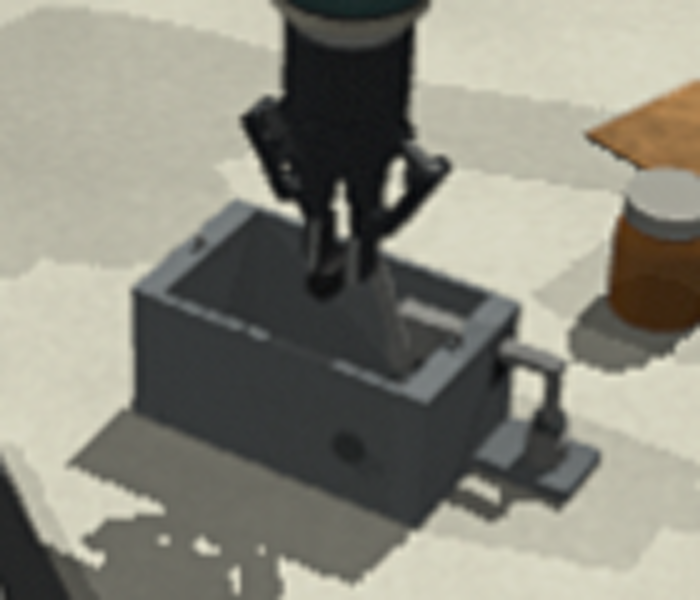

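The offset needed to relieve the force keeps growing, which suggests the bar is rolling down the pads towards the fingertips. I'll check that in the picture by estimating the lever angle from the rod's end against the housing rim.

```bash
cat >> h.py <<'E'
def est(uv_end,rim=None,rimuv=None,yb=.015):
    H=HH
    if rim is not None: H=fit([("wrist",rim,np.array(rimuv,float))],HH)
    R=Ro.from_euler('z',H[2])
    g=lambda th:proj("wrist",R.apply([[.055+.1*np.sin(th),yb,.045+.1*np.cos(th)]])+[H[0],H[1],0])[0]
    s=least_squares(lambda p:g(p[0])-uv_end,[-.4]);print("theta",s.x,"res",s.fun);return s.x[0]
E
python3 - <<'E'
from h import *
c=snap("wrist","w10.png")
cv2.imwrite("pics/w10c.png",cv2.resize(c["pixels"][95:335,170:410],None,fx=2.5,fy=2.5,interpolation=cv2.INTER_CUBIC))
z=.1
rim=[[-.105,.06,z],[.105,.06,z],[-.105,-.06,z],[.105,-.06,z],[-.092,0,.11],[.092,0,.11]]
est((280.5,204.5));est((280.5,204.5),rim,[(62,112),(430,110),(96,298),(407,298),(88,218),(405,217)])
snap("side","d10.png",(170,180,350,330),4)
E
```

```text
theta [-0.3578965] res [-0.13984929  1.44879172]
[0.52043418 0.1555797  0.38884352] [[-3.6, -0.5], [2.3, -0.8], [-1.2, 0.9], [1.0, 0.8], [0.2, 0.2], [-0.2, 0.4]]
theta [-0.35508882] res [-0.09991206  1.06903142]
```

View pics/w10c.png

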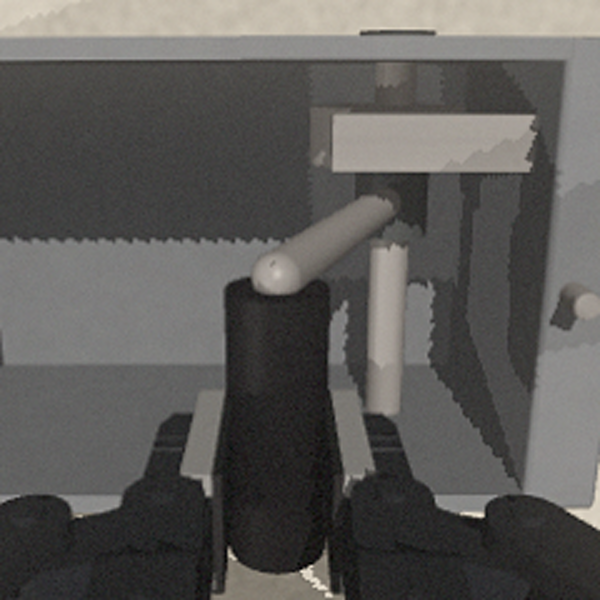

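View pics/d10.png

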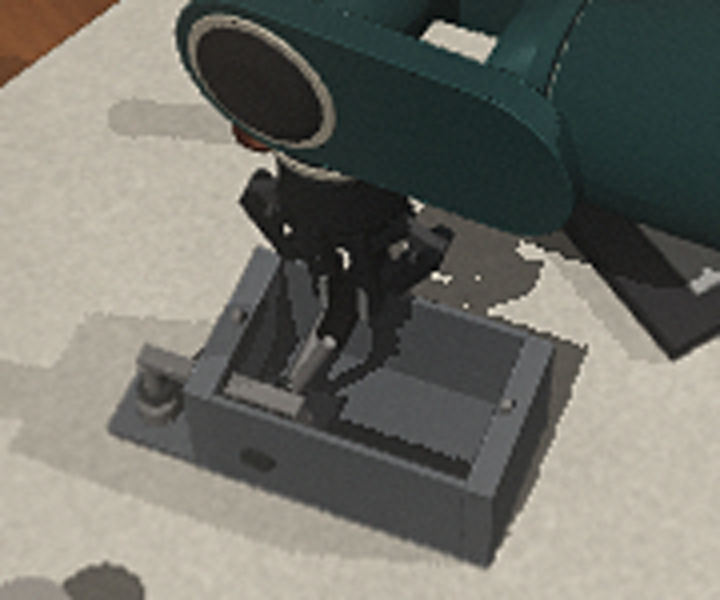

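The picture gives a lever angle of -0.356, and the x geometry gives the same value. The bar is therefore about 13.7 mm below the grasp point and close to the fingertips. I'll re-seat it by opening slightly (still caged), lowering, regripping and finishing the swing with the rolling allowed for.

```bash
cat >> h.py <<'E'
def tp(phi,dz,y=-.019): return gp(phi,y,dz)
def rep(phi):
    F=RH.inv().apply(robot.read_ft_force());print(round(phi,3),np.round(F,1))
    return F
E
python3 - <<'E'
from h import *
p=robot.read_tool_pos()
robot.set_gripper(.27);st()
robot.move_linear([p[0],p[1],.302],OL,.04);rep(0)
robot.move_linear([p[0],p[1],.296],OL,.04);rep(0)
robot.set_gripper(0);robot.sleep(.1);st();rep(0)
c=snap("wrist","w11.png")
cv2.imwrite("pics/w11c.png",cv2.resize(c["pixels"][95:335,170:410],None,fx=2.5,fy=2.5,interpolation=cv2.INTER_CUBIC))
E
```

```text
t 28.925 [0.5466 0.1455 0.3066] F [-1.8 -0.7  0.8] gap 0.269
0 [-1.3 -0.4 -0.9]
0 [-1.2  0.9 -1.6]
t 29.8 [0.5464 0.1455 0.296 ] F [-3.9 -1.6  0.8] gap 0.213
0 [-4.2  0.   0.8]
```

View pics/w11c.png

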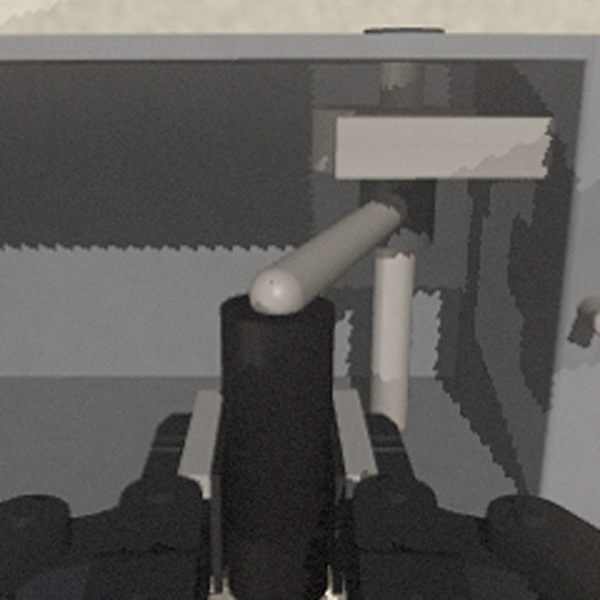

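The bar is re-seated deeper in the pads and the forces are low (about 4 N). Now I'll finish the swing to 0.

```bash
python3 - <<'E'
from h import *
e=0.
for phi in list(np.arange(-.3,-.01,.05))+[0.]:
    robot.move_linear(tp(phi,.0022+.01*(phi+.355)+e),OL,.05)
    F=rep(phi)
    if np.linalg.norm(F)>45: print("STOP");break
    e+=np.clip(F[2]*.5/15e3,-.001,.001)
robot.sleep(.3);rep(phi);print(e);st()
c=snap("wrist","w12.png");snap("scene","s12.png",(230,110,370,230),5);snap("side","d12.png",(170,180,350,330),4)
cv2.imwrite("pics/w12c.png",cv2.resize(c["pixels"][95:335,170:410],None,fx=2.5,fy=2.5,interpolation=cv2.INTER_CUBIC))
E
```

```text
-0.3 [-5.2  1.   0.4]
-0.25 [-6.   1.1 -0.3]
-0.2 [-6.1  0.5  1.3]
-0.15 [-6.6  1.   0.1]
-0.1 [-7.5  1.5  0.7]
-0.05 [-7.8  0.6  0.8]
0.0 [-8.7  1.7  0.1]
0.0 [-8.6  1.3 -0.9]
0.00010062610891757613
t 32.0167 [0.5785 0.1586 0.3053] F [-8.5 -2.  -0.9] gap 0.212
```

View pics/w12.png

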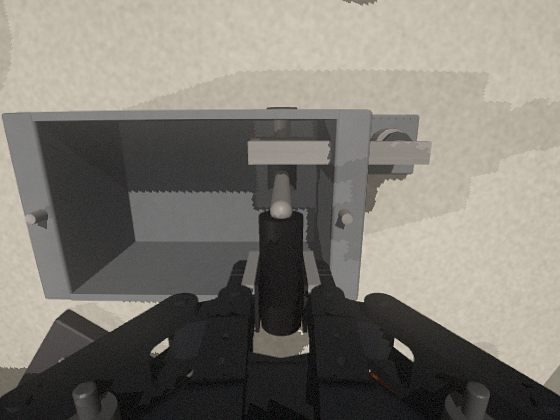

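View pics/w12c.png

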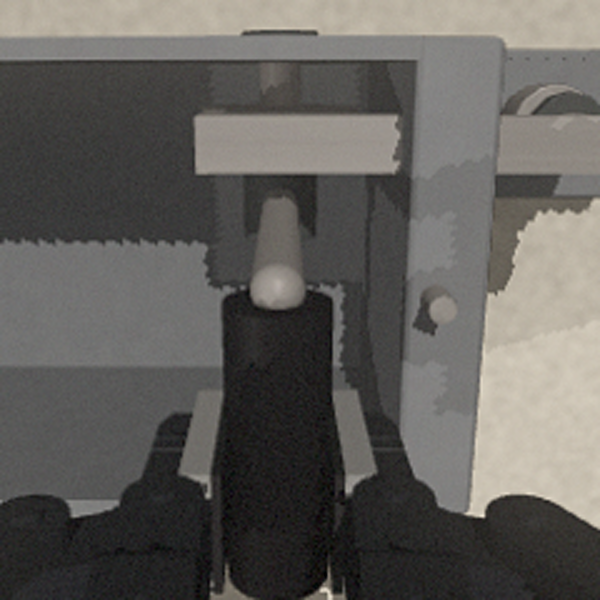

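View pics/s12.png

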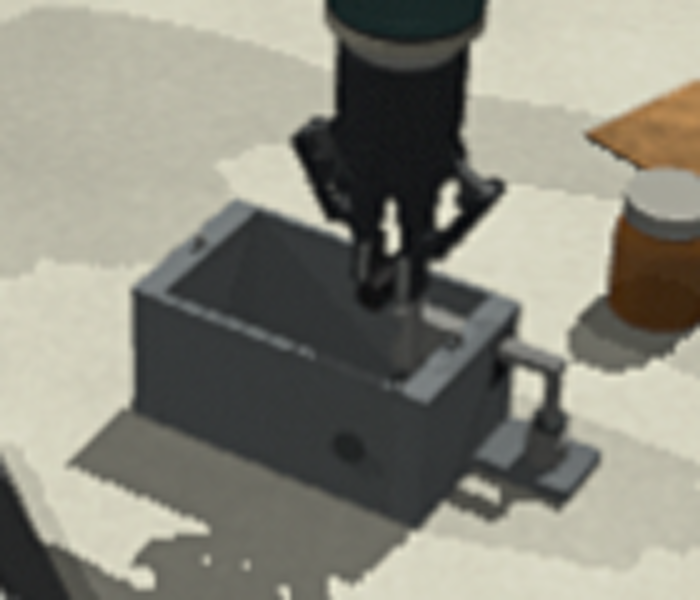

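View pics/d12.png

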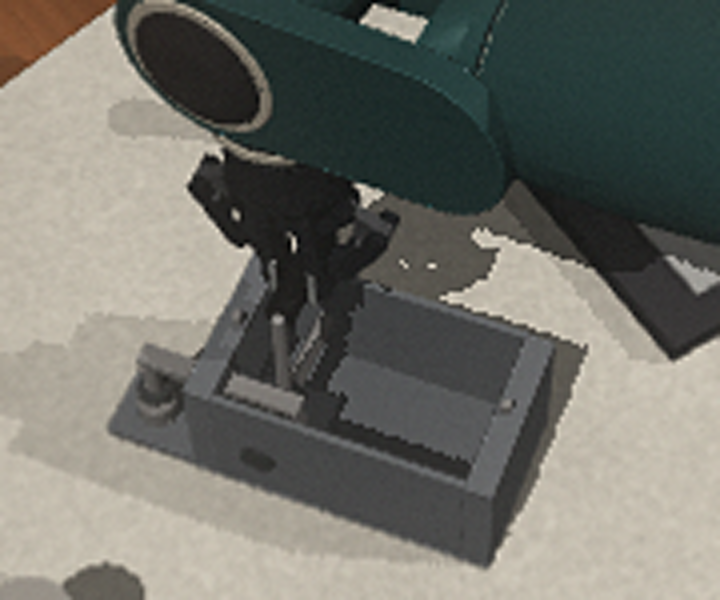

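```bash
python3 - <<'E'
from h import *
c=snap("wrist","w13.png")
z=.1
rim=[[-.092,0,.11],[.092,0,.11],[-.105,-.06,z],[.105,-.06,z],[.105,.06,z]]
uv=[(31.5,218.5),(347,218),(47,298),(358,299.5),(371,110.5)]
est((280.9,209.5));est((280.9,209.5),rim,uv)
R=RH
print(proj("wrist",R.apply([[.055,y,.045] for y in (.015,.05,.065)])+[HH[0],HH[1],0]))
cv2.imwrite("pics/w13c.png",cv2.resize(c["pixels"][100:220,240:320],None,fx=5,fy=5,interpolation=cv2.INTER_CUBIC))
E
```

```text
theta [-0.00538178] res [-0.00188771  1.70729582]
[0.52051577 0.15609474 0.38881691] [[-1.5, 0.2], [0.3, 0.2], [-2.7, 1.4], [0.4, 1.2], [2.3, -2.5]]
theta [-0.00562965] res [9.19109410e-05 1.48253884e-01]
[[281.96049903 174.77809276]
 [281.94840376 127.14814347]
 [281.9422388  105.54414891]]
```

View pics/w13c.png

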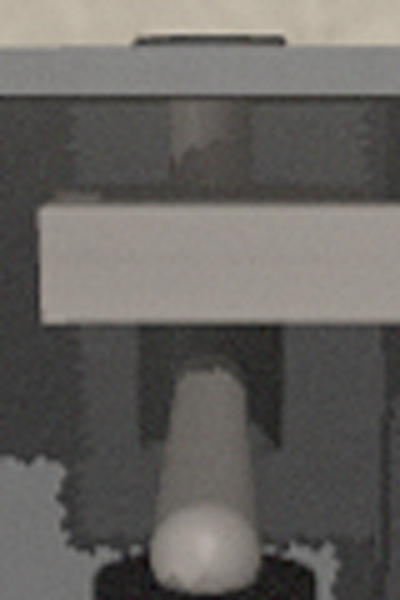

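Two estimates put the lever at about -0.006 rad, and the shaft projects within 0.2 px of where it appears. I'll nudge it by that amount, check, and hand in.

```bash
python3 - <<'E'
from h import *
robot.move_linear(tp(.006,.0058),OL,.03);robot.sleep(.5);rep(.006);st();print(np.round(robot.read_joint_vel(),3))
snap("side","d14.png");snap("scene","s14.png",(0,100,380,360),2)
E
```

```text
0.006 [-10.6   1.    0.9]
t 33.1667 [0.5789 0.1588 0.3053] F [-10.2  -3.1   0.9] gap 0.21
[ 0.    -0.001  0.001 -0.001 -0.001 -0.001]
```

View pics/s14.png

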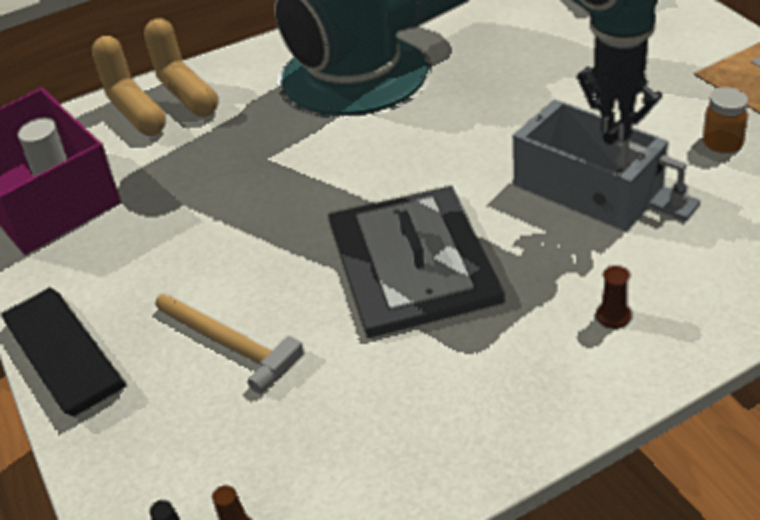

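The cover is flat on the slab, the lever is held upright, and the bystanders are where they were.

```bash
python3 -c "
from plant import robot
print(robot.hand_in(),robot.read_time_s())"
```

```text
the job is handed in; nothing more can be done
the job is handed in; nothing more can be done
```

I finished the job and handed it in at about 33 s, with the gripper still holding the cam lever upright. No verdict was reported.

- **Cover:** I lifted it off the pins, carried it to the slab and lowered it until the force rose about 9 N. Only then did I let go. The scene and side pictures afterwards show it flat, handle up and inside the slab's edges.
- **Lever:** The wrist picture put it at about -0.006 rad, so I made a final 0.6 mm nudge towards 0. I did not measure the angle again after that nudge. The arm was still, with a steady load of about 11 N.
- **What went wrong on the way:**
  - My first swing, with the bar only loosely caged, wedged at about 30 N, so I backed off and gripped firmly.
  - The bar then rolled towards the fingertips, with readings up to about 32 N. I opened slightly at about -0.36 rad, regripped lower and finished the swing. The lever stayed between the fingers during the regrip.
- **Not confirmed:** I did not measure the foot's lift directly. The spool, jar and hammer showed no visible change in the last scene picture.

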